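# Set up the fixation-panel stand and hold its frame plumb

### The job

Set up the fixation stand: drop the red-topped wand end-down, fully home, into the black tube on the stand's base, then flip the frame's kickstand by its orange pin over centre until it is fully down, and let go of it. Then bring the leaning frame upright by its black top rail and finish while still holding it there, upright and still, so that it cannot tip back. Leave the green wand, the bottle and the blue case where they are.

Things in the scene. Friction and masses are not known exactly. Their poses are not given: they have to be found in the camera images.
- red_wand_mid (a point): Centre (half-way up) of the red wand: loose white rod, 14 mm diameter, 150 mm long, 30 g, top 45 mm red. z runs along it to the red end. Starts upright in one of the block's two holes, centre 85 mm and top 160 mm above the table. Grip it about 40 mm above its centre to keep the fingers clear of block and tube.
- green_wand_mid (a point): Centre of the green wand, the same rod with a green top, in the block's other hole, 80 mm away. Leave it alone. The line from wand to wand is the long direction of the block.
- block: Fixed wooden block, 60 x 150 x 50 mm high, origin under its centre, y along its length. Two holes, 17 mm wide, 40 mm deep, at y = +40 and -40 mm, each with a wand.
- stand: Fixed grey base plate of the fixation stand, 220 x 340 x 12 mm thick; origin under its centre. x points from its front (robot side) to its back, y along the frame's hinge towards the kickstand's side, z up. Hinge axis at x = 20 mm, z = 30 mm.
- tube_mouth (a point): Centre of the mouth of the black upright tube on the base plate, 71 mm above the table; axes as the stand's. Tube 19 mm inside, 25 mm outside, flared at the mouth to 25 mm inside, 31 mm outside; 55 mm deep. A wand fully home has its centre 20 mm above this point. It stands at x = -60, y = -135 mm of the stand.
- frame_hinge (a point): Centre of the frame's hinge axis (hub), 30 mm above the table. Its axes turn with the frame: y along the hinge, z up along the frame, which starts leaning back (to the stand's +x) by 0.40 rad.
- rail_mid (a point): Middle of the frame's black round top rail: 14 mm diameter, free for 150 mm along y, 200 mm from the hinge axis, 48 mm of open space between it and the white panel. Axes turn with the frame (y along the rail, z up along the frame). The frame is 178 mm wide, about 1.3 kg, with a lamp housing on its back: to hold it upright takes about 1 N at the rail, to raise it about 3 N.
- frame (a joint): Hinge of the frame, rad: 0 = leaning back on its stop (start), 0.40 = exactly upright; grows as the rail comes towards the stand's front (robot side). It falls back to 0 when let go. With the kickstand down, the leg's pin meets the base plate at about 0.50 and keeps the frame from going over forward.
- leg (a joint): Hinge of the kickstand leg on the frame, parallel to the frame's hinge, rad: 0 = folded up along the frame (start), grows as the pin swings out to the stand's front and down, 2.5 = fully down at its stop. An over-centre spring drives it to 0 below about 1.25 and to 2.5 above, with at most 0.13 N m (1.2 N at the pin); the leg weighs 70 g.
- leg_pin (a point): Grip point on the orange cross pin at the leg's free end: round bar, 12 mm diameter, along the stand's y, sticking out sideways from the flat steel leg. The point is 28 mm outboard of the leg; the pin runs on 22 mm farther. It is 107 mm from the leg's pivot axis and starts about 200 mm above the table.
- leg_pivot (a point): Point on the leg's pivot axis level with leg_pin along y (in the air, 28 mm outboard of the leg), 80 mm from the frame's hinge axis along the frame. Its axes turn with the leg; z points to the pin.
- bottle_mid (a point): Centre of a small amber drop bottle, 32 mm diameter, 75 mm high, loose: leave it alone.
- case_mid (a point): Centre of a blue lens case, 110 x 70 x 28 mm, loose: leave it alone.

How it is judged (in metres and radians):
On the way, in this order (a step that is already met when the one before it is completed fails the run):
1. the red wand stands fully home in the tube, released (horizontal distance between red_wand_mid and tube_mouth below 0.009 m and z of red_wand_mid in the frame of tube_mouth below 0.024 m and angle between red_wand_mid's own z axis and vertical below 0.15 rad and contact force between the fingers and red_wand below 0.1 N), for 0.2 s.
2. the kickstand has been flipped over centre, is fully down and let go (value of joint leg above 2.35 rad and contact force between the fingers and leg below 0.1 N), for 0.2 s.
3. the frame is upright in the fingers' hold (value of joint frame between 0.34 and 0.46 rad and velocity of joint frame between -0.05 and 0.05 rad/s and contact force between the fingers and frame above 0.5 N and contact force between the fingers and leg below 0.1 N), for 0.2 s.
At the end, for the whole second after the job is handed in: Fingers press on the frame with over 0.5 N (not on the leg); frame joint 0.34 to 0.46 rad, under 0.05 rad/s; leg joint above 2.35 rad; red wand released in the tube: centre within 9 mm of its axis, under 24 mm above the mouth, tilt under 0.15 rad (all of step 1 and all of step 3 and value of joint leg above 2.35 rad); the arm keeps its last pose, push and grip.
It fails at once if the green wand moved by more than 25 mm (distance of green_wand_mid from where it was at the start of the episode above 0.025 m).
It fails at once if the drop bottle moved by more than 25 mm (distance of bottle_mid from where it was at the start of the episode above 0.025 m).
It fails at once if the lens case moved by more than 25 mm (distance of case_mid from where it was at the start of the episode above 0.025 m).
It also fails if it takes over 67 s, if anything falls off the work surface, if the arm or the gripper's body presses on something with over 40 N, if the wrist force passes 120 N, or if a joint passes its speed limit or range.

### The arm

A 6-joint arm with a two-finger parallel gripper is mounted at the origin on the work surface. World frame = base frame: x ahead of the robot, y to its left, z up, the work surface at z = 0. Lengths are in mm, angles in rad, forces in N, time in s.
With the tool pointing down it reaches from about 375 to 975 mm from the base axis. Payload 3.8 kg.
Tool frame: the origin (TCP) lies at the very end of the fingers, on their centre line; the grasp point (between the pads) lies 19 mm behind it; z points along the fingers, x is the direction in which the jaws open and shut, and the axes are right-handed (so a half turn about z gives the same grasp; the last joint's range is limited). The gripper opens to 85 mm and grips with 20 to 120 N. Pads are 22 mm wide; open, the fingers measure 114 mm over their backs; the gripper's body (76 mm by 85 mm) begins 54 mm behind the grasp point. The pads swing forward as they close: fully open they stand 13 mm farther back than shut.
Start: joints at [-1.365, 0.264, 1.604, -0, 1.274, -0.037], TCP at [162.279, -655.197, 231.28] pointing down, gripper open.
Joint ranges: [-2.63, 2.63], [-0.94, 2.18], [0.31, 2.57], [-1.31, 4.45], [0, 2.66], [-2.55, 2.55]. Speed limits (rad/s): [2.57, 2.57, 3.14, 3.14, 3.14, 3.14].

### API

Orientations are given as a rotation vector (axis times angle).
In Python, from station import sensors, imaging, order gives the robot as it stands.
- The arm moves only by the shell command python3 -m jog 'ROWS' [FORCE]. ROWS is JSON, a list of rows, each a list of 7 numbers: the shift along the world's x, y, z in mm, then the turn, a rotation vector about the world's x, y, z in degrees, then the opening in per cent of the stroke, from 0 (shut) to 100 (fully open). A call has 1 to 12 rows; each row shifts and turns the commanded pose from where the row before left it; what a row does not reach is not made up. A row lasts 1/8 s, in which the tool goes at most 62.5 mm and 10.7 degrees, less where a joint would pass 70% of its speed; a pose out of reach is approached as far as the arm can. A call with a gripper value outside its range is refused whole. The fingers move at their own pace and stop on an object; FORCE is the grip in N (left out, the last holds). Time passes only in rows, so rows that do not move let the fingers close. It gives the time, the measured TCP pose, the force and the opening at its end, in the units of the state.
- sensors.state(): the state, without advancing time (a new reading comes with each control period).
- imaging.grab_frame(name): name is "scene" or "top"; returns the picture (400x640x3 uint8, red, green, blue); there is no depth.
- imaging.calibration(name): a dict with "fovy" (degrees; the focal length in pixels is half the picture's height over the tangent of half this angle, whatever the lens; pixels are square), "cx", "cy" (the principal point, pixels), "k1" (the pictures are not rectified: a ray, as slopes to the right and down, at radius r is drawn at 1 + k1 r^2 times it, then the intrinsics apply), "origin" and "attitude" of the camera in the world. Camera axes: x right, y down, z forward; pixel columns grow to the right and rows downward; lengths in mm; the calibration is good to about 2 mm. A picture is of the moment at which its call begins. calibration takes no time and is no camera call.
- order.sign_off(): hands the job in, once; it reports no verdict.
Trained networks look in the newest picture that a camera, given by its name, has taken for a name from the list of things; names that differ only in an ending like _2 or _b are one class to them, and where a whole thing is asked for, a point or a joint stands for the part that bears it (a point fixed in the world has none). Each returns a list of dicts, best first, with "confidence" (0 to 1); they miss things now and then, are a little off and sometimes report something else, mostly with a low value. They report only what shows in the picture. A call takes as long as a camera call.
- imaging.recognise(name, camera): "position" ([x, y, z] in mm, in the coordinates of the camera as it stood for that picture, good to about 4 mm: the middle of the surface that is visible of it).
- imaging.silhouettes(name, camera): "region" (400x640 bool, what is visible of it).
- imaging.mark_of(name, camera): "position" ([x, y, z] in mm, in the coordinates of the camera as it stood for that picture, good to about 4 mm: a listed point, or the origin of a listed thing).
The state is a dict: "time_s": time; "qpos": joint angles; "qvel": joint speeds; "tau": joint torques, N m; "tcp_pos": TCP position; "eef_rot": TCP orientation; "ft_force": force on the tool from outside, world axes, zero at the start; "wrist_torque": the same for the moment, N m; "gripper_width": finger opening in mm.
Only numpy, scipy, OpenCV 4.12 (cv2) and the standard library are available. Lean on these libraries where they do the work, as an engineer would, in place of code of your own. Each camera call takes 0.05 s, during which the arm holds its last target.

## Working session

There is one attempt and no reset: what is moved stays moved. The work goes in short steps, Python scripts to look and compute and a shell command to move; the robot and the scene stay as the last step left them, time stands still between calls to the robot, and variables do not carry over. Pictures are saved under pics/ and viewed, and the job is handed in when it is done.

```bash
ls; mkdir -p pics; cat > h.py <<'E'
import numpy as np, cv2
from scipy.spatial.transform import Rotation as R
from station import sensors, imaging, order
def cam(n):
    c=imaging.calibration(n); return c
def Rm(c):
    a=np.array(c["attitude"]); return a if a.shape==(3,3) else R.from_rotvec(a).as_matrix()
def toW(n,p):
    c=cam(n); return Rm(c)@np.array(p)+np.array(c["origin"])
def proj(n,P):
    c=cam(n); p=Rm(c).T@(np.array(P)-np.array(c["origin"])); s=p[:2]/p[2]; s=s*(1+c["k1"]*(s@s)); f=200/np.tan(np.radians(c["fovy"]/2)); return s*f+[c["cx"],c["cy"]]
def ray(n,uv):
    c=cam(n); f=200/np.tan(np.radians(c["fovy"]/2)); d=(np.array(uv)-[c["cx"],c["cy"]])/f; s=d.copy()
    for _ in range(20): s=d/(1+c["k1"]*(s@s))
    return np.array(c["origin"]),Rm(c)@np.array([s[0],s[1],1])
def atz(n,uv,z):
    o,d=ray(n,uv); return o+d*(z-o[2])/d[2]
def tri(uv1,uv2):
    o1,d1=ray("scene",uv1);o2,d2=ray("top",uv2)
    t=np.linalg.lstsq(np.c_[d1,-d2],o2-o1,rcond=None)[0]; a=o1+d1*t[0];b=o2+d2*t[1]; return (a+b)/2,np.linalg.norm(a-b)
def save(n,f):
    im=imaging.grab_frame(n); cv2.imwrite("pics/"+f,im[:,:,::-1]); return im
E
python3 - <<'E'
from h import *
for n in("scene","top"):
    print(cam(n)); save(n,n+"0.png")
    for k in "red_wand_mid green_wand_mid block stand tube_mouth frame_hinge rail_mid leg_pin leg_pivot bottle_mid case_mid".split():
        try:
            r=imaging.mark_of(k,n); print(n,k,[(round(x["confidence"],2),toW(n,x["position"]).round(0).tolist()) for x in r[:2]])
        except Exception as e: print(k,e)
print(sensors.state())
E
```

```text
pics
{'fovy': 51.07893225875992, 'cx': 321.0700170487328, 'cy': 200.85550303053702, 'k1': -0.091088342221155, 'origin': array([1486.77648205, -216.45513866,  879.19016575]), 'attitude': array([-1.86307538, -1.36929397,  0.6979214 ])}
scene red_wand_mid [(0.66, [466.0, -267.0, 83.0]), (0.45, [452.0, -20.0, 70.0])]
scene green_wand_mid [(0.66, [447.0, -341.0, 82.0])]
scene block [(0.73, [453.0, -304.0, -4.0])]
scene stand [(0.62, [538.0, 96.0, 1.0])]
scene tube_mouth [(0.83, [453.0, -18.0, 69.0])]
scene frame_hinge []
scene rail_mid [(0.22, [617.0, 226.0, 110.0])]
scene leg_pin [(0.53, [658.0, 220.0, 203.0])]
scene leg_pivot [(0.73, [620.0, 225.0, 109.0]), (0.68, [543.0, 98.0, 2.0])]
scene bottle_mid [(0.71, [455.0, -19.0, 74.0]), (0.49, [697.0, -248.0, 39.0])]
scene case_mid [(0.78, [506.0, 434.0, 14.0])]
{'fovy': 49.85078165566784, 'cx': 319.042871969884, 'cy': 199.61017569515425, 'k1': -0.0057263004925310005, 'origin': array([ 356.26646206,   43.53095656, 1319.11041217]), 'attitude': array([-2.1149254 ,  2.12740904, -0.19693902])}
top red_wand_mid [(0.49, [702.0, -243.0, 33.0]), (0.
[... 501 characters left out ...]
_mid [(0.94, [502.0, 441.0, 13.0])]
{'time_s': 1.2, 'qpos': array([-1.36490589e+00,  2.63910140e-01,  1.60398104e+00, -2.52481433e-05,
        1.27370212e+00, -3.69263451e-02]), 'qvel': array([ 0.00150035,  0.00146197,  0.00101204, -0.00103348, -0.00017475,
       -0.00138502]), 'tau': array([ 5.26561034e-04, -5.15070462e+01, -3.67719376e+01,  1.52941152e-04,
        1.06768497e-03,  6.01336112e-06]), 'tcp_pos': array([ 162.26893389, -655.20857106,  231.28313613]), 'eef_rot': array([ 2.47412206e+00, -1.93602974e+00, -2.52314533e-05]), 'ft_force': array([-0.5458358 ,  0.48605441,  0.51303736]), 'wrist_torque': array([-0.051973  ,  0.00579438, -0.02519635]), 'gripper_width': 85.34928806963092}
```

View pics/scene0.png

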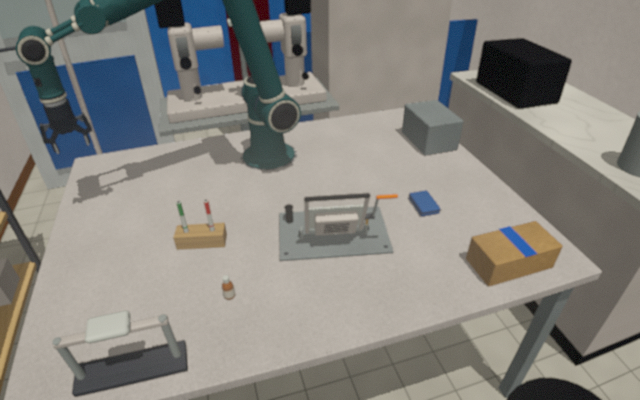

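View pics/top0.png

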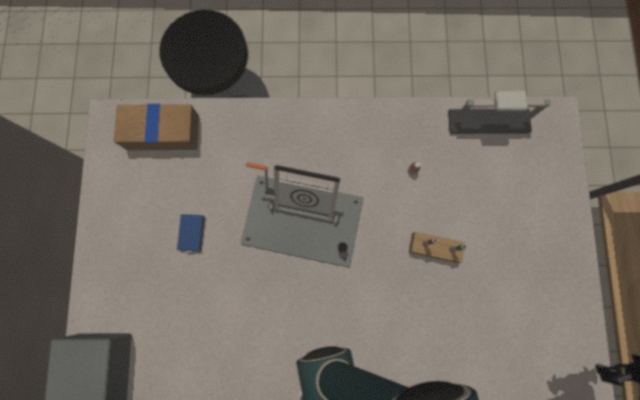

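The scene view shows the wands at (180,210) green and (208,208) red, the tube at (289,213), the frame at (337,215) and the orange pin at (387,197). In the top view, the tube is at (343,247), the rail at (307,172) and the pin at (257,166). I'll zoom in to refine these.

```bash
python3 - <<'E'
from h import *
t=cv2.imread("pics/top0.png");s=cv2.imread("pics/scene0.png")
cv2.imwrite("pics/tz.png",cv2.resize(t[150:275,235:375],(784,700//1),interpolation=cv2.INTER_CUBIC)[:600])
cv2.imwrite("pics/sz.png",cv2.resize(s[180:270,270:410],(784,504),interpolation=cv2.INTER_CUBIC))
cv2.imwrite("pics/bz.png",np.hstack([cv2.resize(t[220:270,405:470],(390,300),interpolation=cv2.INTER_CUBIC),cv2.resize(s[195:255,165:235],(350,300),interpolation=cv2.INTER_CUBIC)]))
E
```

```text
(no output)
```

View pics/tz.png

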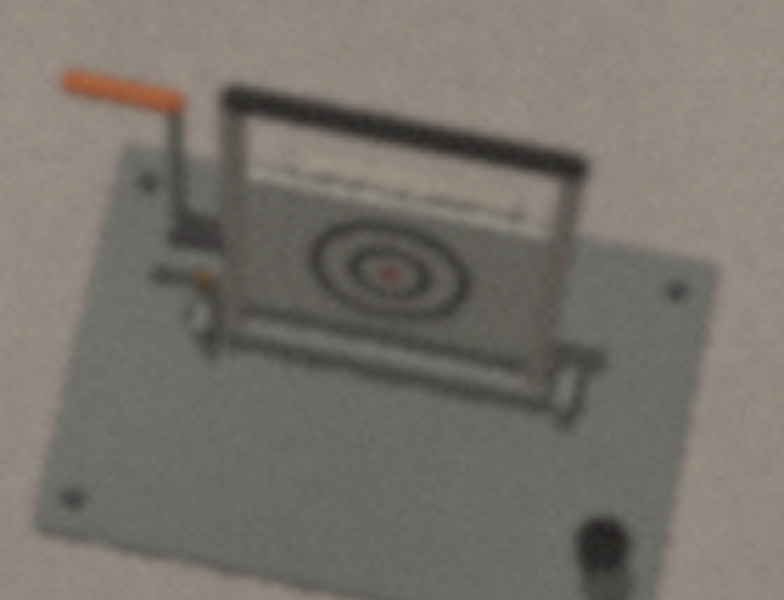

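View pics/sz.png

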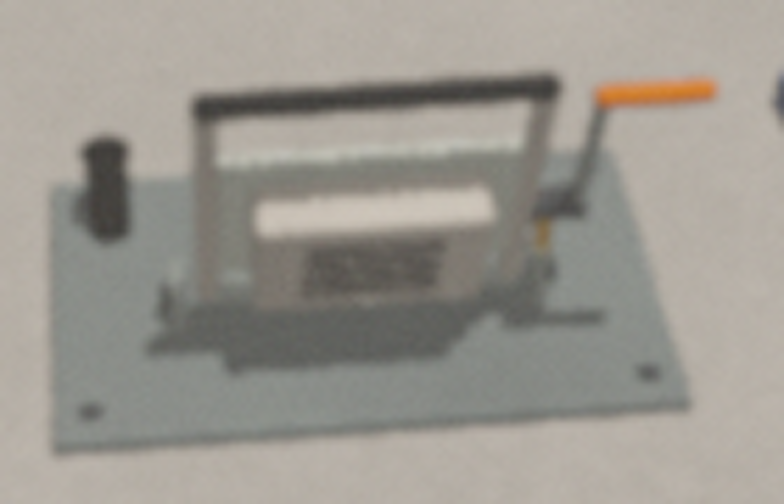

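View pics/bz.png

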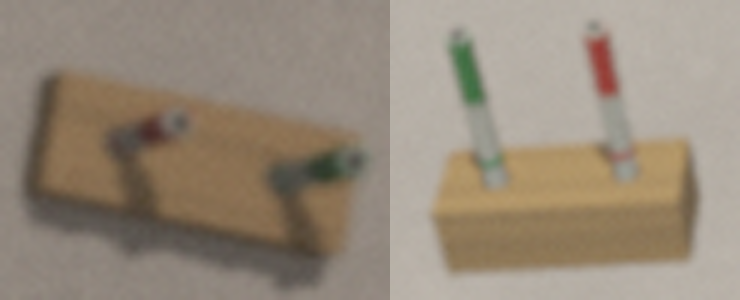

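```bash
cat > fit.py <<'E'
from h import *
from scipy.optimize import least_squares
T=lambda p:np.array(p)/5.6+[235,150]-[0.4,0.4]
S=lambda p:np.array(p)/5.6+[270,180]-[0.4,0.4]
obs=[("top",(-110,170,12),T((38,527))),("top",(110,170,12),T((128,148))),("top",(110,-170,12),T((718,265))),
("scene",(110,-170,12),S((53,446))),("scene",(110,170,12),S((690,403))),("scene",(-110,170,12),S((612,152))),("scene",(-110,-170,12),S((52,187))),
("top",(-60,-135,71),T((603,545))),("scene",(-60,-135,71),S((104,148)))]
def W(q,p):
    c,s=np.cos(q[2]),np.sin(q[2]); return np.array([q[0]+c*p[0]-s*p[1],q[1]+s*p[0]+c*p[1],p[2]])
if __name__=="__main__":
    f=lambda q:np.concatenate([proj(n,W(q,p))-u for n,p,u in obs])
    r=least_squares(f,[541,97,-.2]);print(r.x,r.fun.reshape(-1,2).round(1).tolist())
    for P in [(-60,-135,71),(20,0,30)]: print(W(r.x,P))
    print("mouth tri",tri(S((104,148)),T((603,545))))
    print("railL",tri(S((554,87)),T((232,98))),"railR",tri(S((202,106)),T((582,165))))
    print("pin out",tri(S((714,90)),T((65,80))),"pin in",tri(S((600,97)),T((181,101))))
    print("red",tri((206,200.6),(434.5-.4,240)),atz("top",(425.4,242.6),50),atz("scene",(212,231),50))
    print("green",tri((178.6,202.4),(463.3,246)))
E
python3 fit.py
```

```text
[ 5.41954614e+02  9.81454165e+01 -2.12774143e-01] [[-1.3, 0.1], [-0.6, -1.1], [0.9, -0.2], [-0.6, -0.3], [0.4, -0.6], [0.1, -0.8], [-0.6, -0.8], [0.6, -0.1], [-0.2, 0.7]]
[454.79942299 -21.13984135  71.        ]
[561.50359075  93.92197067  30.        ]
mouth tri (array([454.23206543, -19.87226126,  73.05436736]), np.float64(0.885094568987844))
railL (array([655.53668168, 160.91293133, 214.72728061]), np.float64(1.769387347086059)) railR (array([621.17494102,  -4.31673153, 217.16557994]), np.float64(1.5594438424286876))
pin out (array([667.7647477 , 241.4805968 , 203.38462166]), np.float64(0.04363745865210871)) pin in (array([656.84923841, 185.7351453 , 204.15728995]), np.float64(0.3864302819356387))
red (array([ 464.71200185, -262.94142869,  158.47368462]), np.float64(0.06301806318699185)) [ 467.35416226 -265.5156665    50.        ] [ 474.11438974 -264.84873259   50.        ]
green (array([ 448.110077  , -340.82736455,  158.1336654 ]), np.float64(0.3728156257939456))
```

```bash
python3 -m jog '[[30.4,39.1,-3,0,0,6.4,60],[30.4,39.1,-3,0,0,6.4,60],[30.4,39.1,-3,0,0,6.4,60],[30.4,39.1,-3,0,0,6.4,60],[30.4,39.1,-3,0,0,6.4,60],[30.4,39.1,-3,0,0,6.4,60],[30.4,39.1,-3,0,0,6.4,60],[30.4,39.1,-3,0,0,6.4,60],[30.4,39.1,-3,0,0,6.4,60],[30.4,39.1,-3,0,0,6.4,60],[0,0,0,0,0,0,60],[0,0,0,0,0,0,60]]'
python3 - <<'E'
from h import *
s=save("scene","s1.png");t=save("top","t1.png")
st=sensors.state();print(st["tcp_pos"],R.from_rotvec(st["eef_rot"]).as_matrix().round(3).tolist(),st["gripper_width"])
a=cv2.resize(s[110:260,130:280],(600,600),interpolation=cv2.INTER_CUBIC)
cv2.imwrite("pics/s1z.png",a)
E
```

```text
time_s: 2.7
tcp_pos: [466.2, -264.4, 201.4]
eef_rot: [3.124, -0.33, -0.0]
ft_force: [-0.5, -0.4, 0.4]
gripper_width: 51.5
[ 465.76280298 -265.11141651  201.41277724] [[0.977, -0.211, -0.0], [-0.211, -0.977, -0.0], [0.0, 0.0, -1.0]] 51.35764170550545
```

View pics/s1z.png

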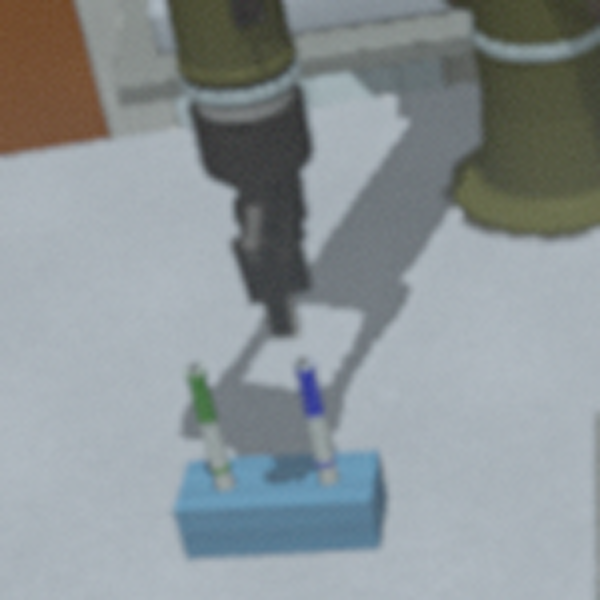

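Bluish tint is only my channel order. The fingertip at (283,335) lines up with the red wand's extended axis once the front finger's offset is allowed for. Next I descend and grip.

```bash
python3 -m jog '[[0,0,-24,0,0,0,60],[0,0,-24,0,0,0,60],[0,0,-24,0,0,0,60],[0,0,-23,0,0,0,60],[0,0,0,0,0,0,60],[0,0,0,0,0,0,0],[0,0,0,0,0,0,0],[0,0,0,0,0,0,0],[0,0,0,0,0,0,0],[0,0,0,0,0,0,0]]' 30
python3 - <<'E'
from h import *
s=save("scene","s2.png");t=save("top","t2.png")
a=cv2.resize(s[110:260,130:280][:,:,::-1],(600,600),interpolation=cv2.INTER_CUBIC)
cv2.imwrite("pics/s2z.png",a)
E
```

```text
time_s: 4.05
tcp_pos: [466.7, -264.7, 107.7]
eef_rot: [3.123, -0.33, 0.002]
ft_force: [-2.0, -0.1, 6.0]
gripper_width: 13.1
```

View pics/s2z.png

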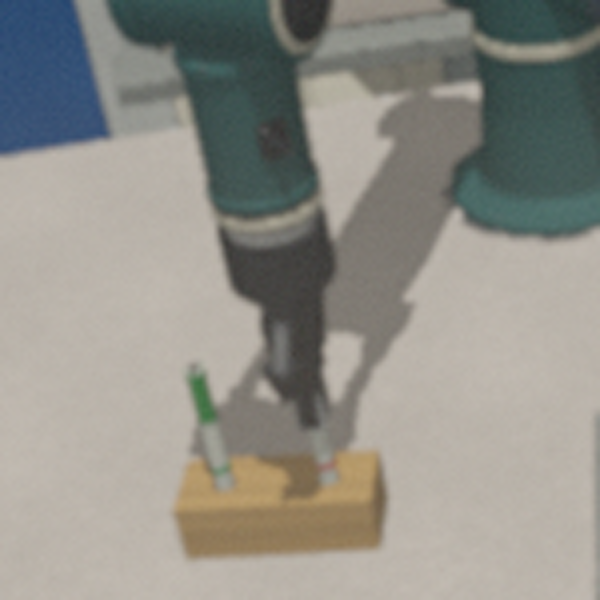

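The view shows the fingers at (310,410) holding the red wand and the green wand untouched. Width is 13.1 mm. Now lift.

```bash
python3 -m jog '[[0,0,15,0,0,0,0],[0,0,25,0,0,0,0],[0,0,25,0,0,0,0],[0,0,25,0,0,0,0],[0,0,0,0,0,0,0]]'
python3 -m jog '[[-1,25,0,0,0,0,0],[-1,30,0,0,0,0,0],[-1,30,0,0,0,0,0],[-2,30,0,0,0,0,0],[-2,30,0,0,0,0,0],[-2,30,0,0,0,0,0],[-2,30,0,0,0,0,0],[-1,25,0,0,0,0,0],[0,15,0,0,0,0,0],[0,0,0,0,0,0,0],[0,0,0,0,0,0,0],[0,0,0,0,0,0,0]]'
python3 - <<'E'
from h import *
s=save("scene","s3.png");t=save("top","t3.png")
print(sensors.state()["tcp_pos"])
cv2.imwrite("pics/s3z.png",cv2.resize(s[130:250,230:380][:,:,::-1],(750,600),interpolation=cv2.INTER_CUBIC))
cv2.imwrite("pics/t3z.png",cv2.resize(t[190:310,270:420][:,:,::-1],(750,600),interpolation=cv2.INTER_CUBIC))
E
```

```text
time_s: 4.78
tcp_pos: [468.3, -265.2, 199.6]
eef_rot: [3.121, -0.33, 0.009]
ft_force: [0.6, -0.7, 0.2]
gripper_width: 13.0
time_s: 6.28
tcp_pos: [454.4, -19.9, 196.2]
eef_rot: [3.124, -0.332, -0.0]
ft_force: [0.0, 0.2, -0.4]
gripper_width: 13.0
[454.35856584 -19.80042985 196.27615541]
```

View pics/s3z.png

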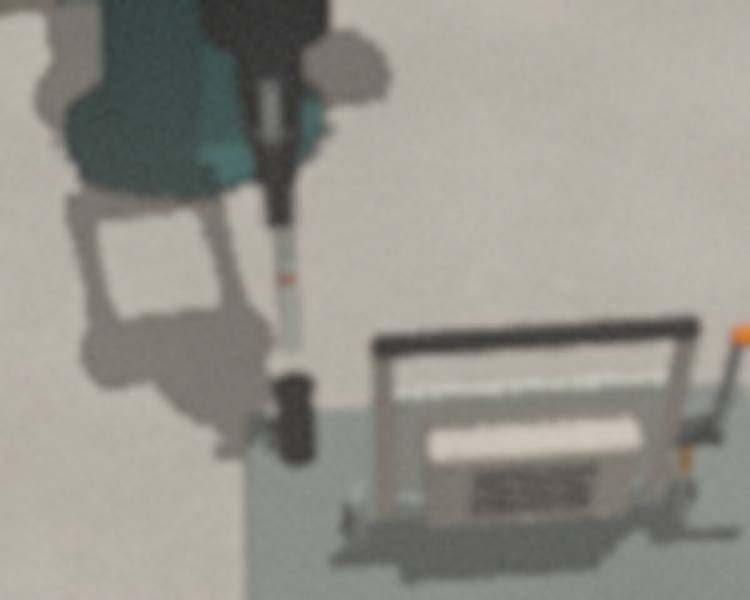

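View pics/t3z.png

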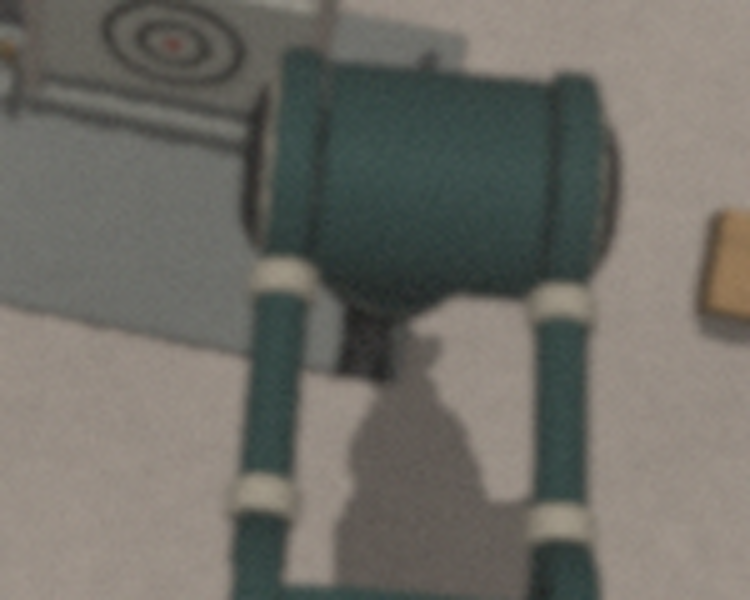

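```bash
python3 - <<'E'
from h import *
z=lambda p:((p-[230,130]+.4)*5).round(1)
for P in [(454.4,-19.9,98.5),(454.4,-19.9,150),(455,-20,71),(460,-20,71),(455,-15,71)]: print(P,z(proj("scene",P)))
E
```

```text
(454.4, -19.9, 98.5) [291.1 350. ]
(454.4, -19.9, 150) [286.  282.3]
(455, -20, 71) [293.8 385.4]
(460, -20, 71) [295.7 390.1]
(455, -15, 71) [301.5 383.9]
```

The wand bottom appears at (290,352), as predicted, and the mouth at (294,384) matches (455,-20). Insert.

```bash
python3 -m jog '[[0.5,0,-15,0,0,0,0],[0,0,-10,0,0,0,0],[0,0,-8,0,0,0,0],[0,0,-6,0,0,0,0],[0,0,-6,0,0,0,0],[0,0,0,0,0,0,0]]'; python3 -m jog '[[0,0,-8,0,0,0,0],[0,0,-8,0,0,0,0],[0,0,-8,0,0,0,0],[0,0,-6,0,0,0,0],[0,0,-4,0,0,0,0],[0,0,0,0,0,0,0]]'
```

```text
time_s: 7.12
tcp_pos: [454.4, -19.1, 150.8]
eef_rot: [3.124, -0.331, -0.001]
ft_force: [-0.5, -0.7, -1.1]
gripper_width: 13.0
time_s: 7.88
tcp_pos: [454.5, -19.2, 116.9]
eef_rot: [-3.124, 0.331, 0.001]
ft_force: [-0.2, -0.6, -0.7]
gripper_width: 13.3
```

Nearly home with no contact force. I'll go down the last bit, release and look.

```bash
python3 -m jog '[[0,0,-1.5,0,0,0,0],[0,0,0,0,0,0,0],[0,0,0,0,0,0,20],[0,0,0,0,0,0,40],[0,0,0,0,0,0,50],[0,0,0,0,0,0,50],[0,0,0,0,0,0,50]]'
python3 - <<'E'
from h import *
print([toW("scene",x["position"]) for x in [] ])
E
python3 -m jog '[[0,0,20,0,0,0,50],[0,0,30,0,0,0,50],[0,0,40,0,0,0,50],[0,0,40,0,0,0,50],[0,0,0,0,0,0,50]]'
python3 - <<'E'
from h import *
s=save("scene","s4.png")
for k in ["red_wand_mid"]: print([(x["confidence"],toW("scene",x["position"])) for x in imaging.mark_of(k,"scene")])
cv2.imwrite("pics/s4z.png",cv2.resize(s[130:250,230:380][:,:,::-1],(750,600),interpolation=cv2.INTER_CUBIC))
z=lambda p:((p-[230,130]+.4)*5).round(1)
for P in [(455,-20,166),(455,-20,71)]: print(P,z(proj("scene",P)))
E
```

```text
time_s: 8.75
tcp_pos: [454.8, -19.2, 115.8]
eef_rot: [-3.124, 0.331, -0.0]
ft_force: [0.6, -0.9, -0.4]
gripper_width: 42.9
[]
time_s: 9.38
tcp_pos: [457.4, -19.4, 250.0]
eef_rot: [-3.124, 0.331, -0.013]
ft_force: [0.5, -0.2, 0.3]
gripper_width: 42.6
[(0.55, array([456.73940957, -21.13184352,  90.3116582 ]))]
(455, -20, 166) [284.4 261.2]
(455, -20, 71) [293.8 385.4]
```

View pics/s4z.png

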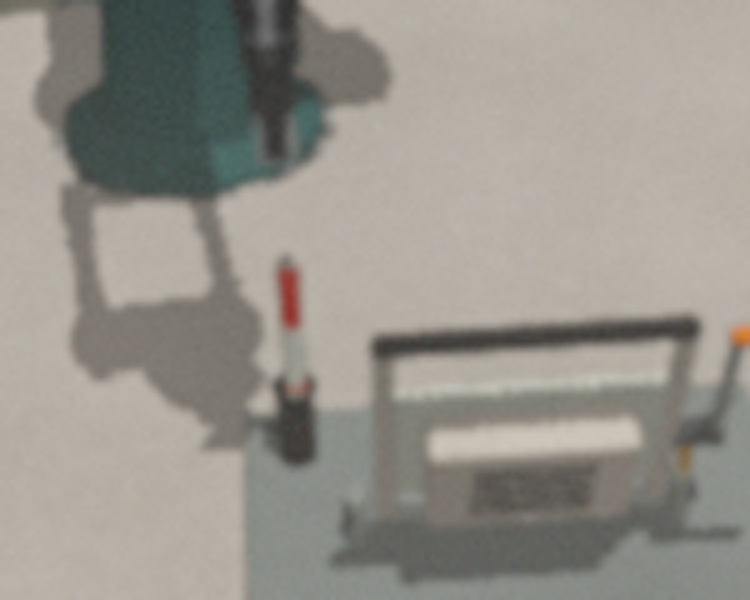

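The red wand stands in the tube with its top at (285,260), as predicted for fully home. The network puts its centre at z 90.3. On to the pin.

```bash
python3 -m jog '[[0,0,30,0,0,0,50],[10,12,10,0,0,0,50],[24,28,0,0,0,0,50],[29,34,0,0,0,0,50],[29,34,0,0,0,0,50],[29,34,0,0,0,0,50],[29,34,0,0,0,0,50],[29,34,0,0,0,0,50],[25,27,0,0,0,0,50],[0,0,0,0,0,0,50],[0,0,0,0,0,0,50]]'
python3 - <<'E'
from h import *
print(sensors.state()["tcp_pos"])
s=save("scene","s5.png")
cv2.imwrite("pics/s5z.png",cv2.resize(s[130:250,290:440][:,:,::-1],(750,600),interpolation=cv2.INTER_CUBIC))
z=lambda p:((p-[290,130]+.4)*5).round(1)
print(z(proj("scene",(661,218,203))))
E
```

```text
time_s: 10.85
tcp_pos: [658.0, 218.1, 283.7]
eef_rot: [3.123, -0.33, -0.004]
ft_force: [-0.8, -0.6, -0.4]
gripper_width: 42.3
[658.02815231 218.13468821 283.72512367]
[492.9 331.8]
```

View pics/s5z.png

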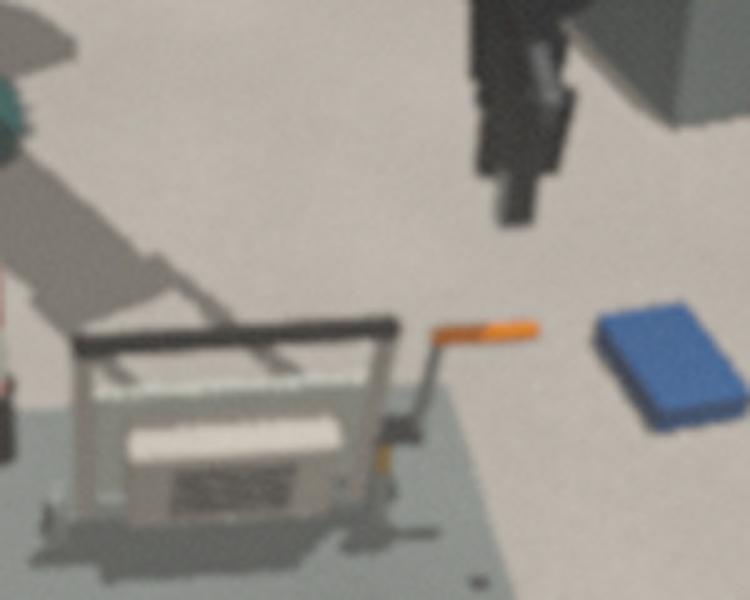

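```bash
python3 -m jog '[[3,0,-25,0,0,0,50],[0,0,-30,0,0,0,50],[0,0,-30,0,0,0,50],[0,0,-14,0,0,0,50],[0,0,0,0,0,0,30],[0,0,0,0,0,0,30],[0,0,0,0,0,0,30]]'
python3 - <<'E'
from h import *
st=sensors.state();print(st["tcp_pos"],st["ft_force"])
s=save("scene","s6.png")
cv2.imwrite("pics/s6z.png",cv2.resize(s[130:250,290:440][:,:,::-1],(750,600),interpolation=cv2.INTER_CUBIC))
E
```

```text
time_s: 11.78
tcp_pos: [662.8, 218.1, 188.8]
eef_rot: [-3.123, 0.331, -0.004]
ft_force: [-0.1, 0.5, -0.3]
gripper_width: 25.9
[662.7863752  218.05434576 188.76853007] [-0.06260923  0.52632388 -0.26737974]
```

View pics/s6z.png

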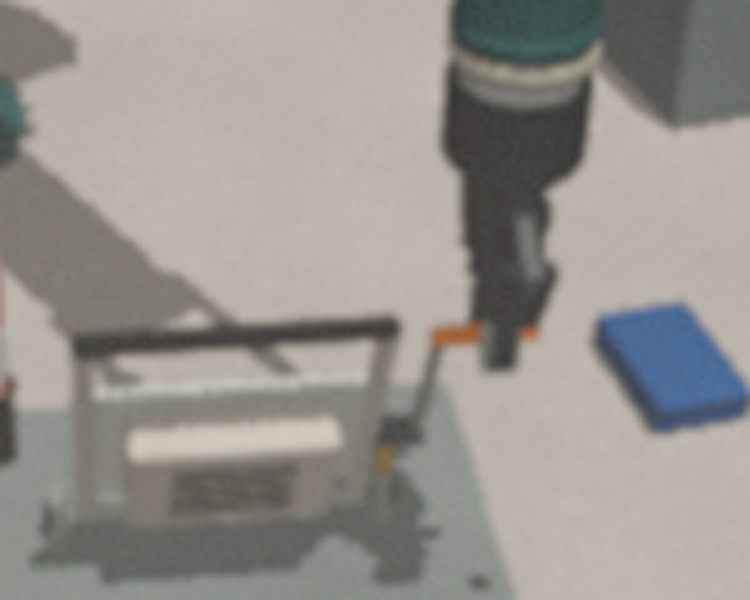

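The pin at (493,332) passes between the fingers. I'll swing it in two parts, checking the force between them.

```bash
python3 -m jog '[[-16.6,3.6,1,0,0,0,30],[-16.6,3.6,1,0,0,0,30],[-13.2,2.9,0,0,0,0,30],[-13.2,2.9,0,0,0,0,30],[-12.7,2.7,-3,0,0,0,30],[-12.7,2.7,-3,0,0,0,30],[-11.2,2.4,-6,0,0,0,30],[-11.2,2.4,-6,0,0,0,30]]'
python3 - <<'E'
from h import *
st=sensors.state();print(st["tcp_pos"],st["ft_force"])
s=save("scene","s7.png")
cv2.imwrite("pics/s7z.png",cv2.resize(s[130:250,290:440][:,:,::-1],(750,600),interpolation=cv2.INTER_CUBIC))
E
```

```text
time_s: 12.82
tcp_pos: [553.3, 241.0, 169.9]
eef_rot: [3.124, -0.331, -0.001]
ft_force: [0.5, -0.1, 0.1]
gripper_width: 26.2
[553.32536843 241.04374308 169.92368595] [ 0.47117313 -0.10797884  0.12735694]
```

View pics/s7z.png

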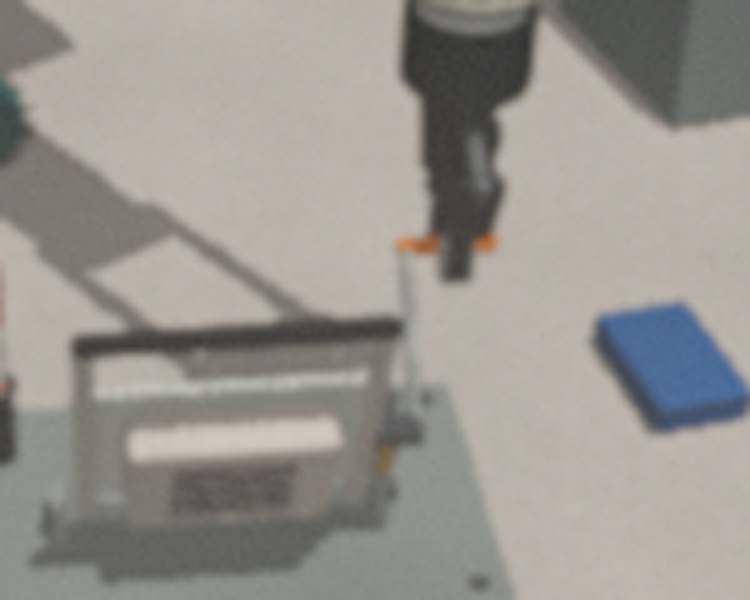

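The pin, now at (447,245), is following the fingers and the frame has not moved. I'll continue over centre.

```bash
python3 -m jog '[[-9.8,2.1,-9,0,0,0,30],[-9.8,2.1,-9,0,0,0,30],[-6.8,1.5,-11,0,0,0,30],[-6.8,1.5,-11,0,0,0,30],[-3,0.6,-11,0,0,0,30],[0,0,-11,0,0,0,30],[0,0,0,0,0,0,50],[0,0,0,0,0,0,50]]'
python3 - <<'E'
from h import *
st=sensors.state();print(st["tcp_pos"],st["ft_force"])
s=save("scene","s8.png")
cv2.imwrite("pics/s8z.png",cv2.resize(s[130:250,290:440][:,:,::-1],(750,600),interpolation=cv2.INTER_CUBIC))
E
```

```text
time_s: 13.88
tcp_pos: [518.7, 248.9, 109.0]
eef_rot: [-3.124, 0.331, -0.001]
ft_force: [0.0, -0.2, -0.2]
gripper_width: 42.8
[518.66563242 248.87303101 108.98367743] [ 0.03696643 -0.20183334 -0.15406496]
```

View pics/s8z.png

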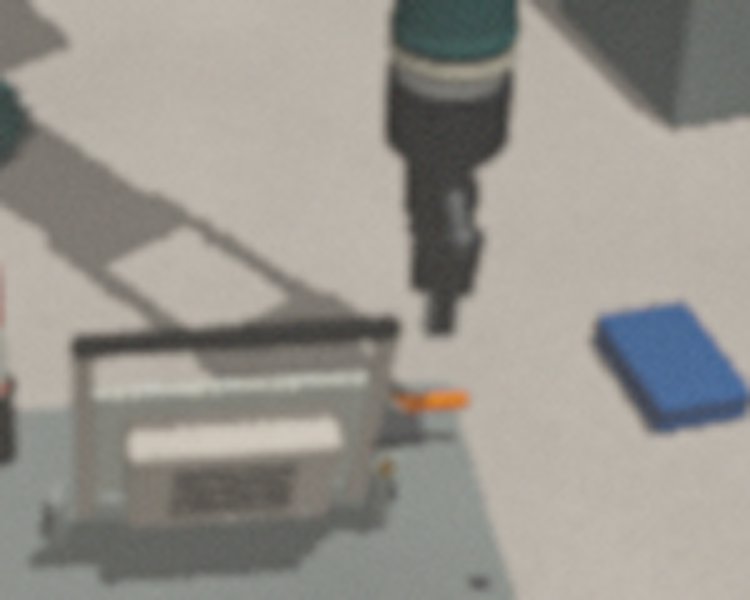

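```bash
python3 -m jog '[[0,0,40,0,0,0,50],[0,0,50,0,0,0,50],[0,0,50,0,0,0,50],[0,0,50,0,0,0,50],[24,-29.3,-4.5,0.8,3.74,0,50],[24,-29.3,-4.5,0.8,3.74,0,50],[24,-29.3,-4.5,0.8,3.74,0,50],[24,-29.3,-4.5,0.8,3.74,0,50],[24,-29.3,-4.5,0.8,3.74,0,50],[22.5,-29.3,-4.5,0.8,3.74,0,50],[0,0,0,0,0,0,50],[0,0,0,0,0,0,50]]'
python3 - <<'E'
from h import *
from fit import W
st=sensors.state();print(st["tcp_pos"],st["qpos"],R.from_rotvec(st["eef_rot"]).as_matrix().round(3).tolist())
s=save("scene","s9.png");
for k in ["leg_pin","rail_mid","red_wand_mid","green_wand_mid"]: print(k,[(x["confidence"],toW("scene",x["position"]).round()) for x in imaging.mark_of(k,"scene")])
z=lambda p:((p-[290,130]+.4)*5).round(1)
q=[541.95,98.15,-.2128]
for y in(114,142,164): print(W(q,(-41,y,49.7)),z(proj("scene",W(q,(-41,y,49.7)))))
cv2.imwrite("pics/s9z.png",cv2.resize(s[130:250,290:440][:,:,::-1],(750,600),interpolation=cv2.INTER_CUBIC))
E
```

```text
time_s: 15.42
tcp_pos: [660.8, 73.1, 271.8]
eef_rot: [-3.021, 0.321, 0.613]
ft_force: [-0.0, 0.3, 0.3]
gripper_width: 42.8
[660.79856648  73.09323704 271.83586536] [0.02472247 0.48612449 1.28212674 0.09341164 1.76280761 0.23594904] [[0.9, -0.21, -0.381], [-0.193, -0.978, 0.082], [-0.39, -0.0, -0.921]]
leg_pin [(0.46, array([527., 250.,  47.]))]
rail_mid [(0.69, array([637.,  81., 211.]))]
red_wand_mid [(0.53, array([457., -21.,  91.]))]
green_wand_mid [(0.69, array([ 448., -339.,   83.]))]
[525.95134334 218.2376471   49.7       ] [385.5 406.1]
[531.86487518 245.60606212  49.7       ] [428.8 403.3]
[536.51122162 267.10981679  49.7       ] [462.7 401.2]
```

View pics/s9z.png

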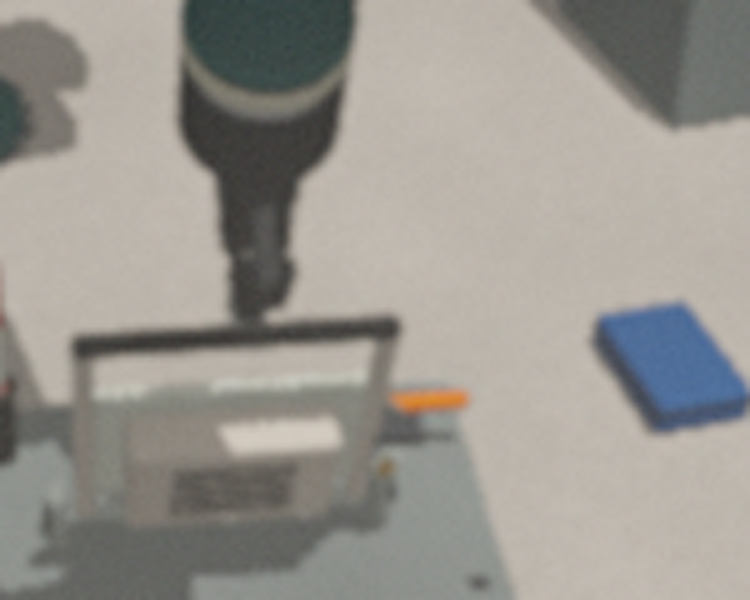

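The pin shows at (430,401), which fits the leg at 2.5 rad (predicted 429,403). The tool is aligned above the rail, so descend and grip.

```bash
python3 -m jog '[[-7.6,1.6,-18.4,0,0,0,50],[-7.6,1.6,-18.4,0,0,0,50],[-7.6,1.6,-18.4,0,0,0,50],[-7.4,1.6,-18,0,0,0,50],[0,0,0,0,0,0,50],[0,0,0,0,0,0,0],[0,0,0,0,0,0,0],[0,0,0,0,0,0,0],[0,0,0,0,0,0,0]]' 25
python3 - <<'E'
from h import *
st=sensors.state();print(st["tcp_pos"],st["ft_force"])
s=save("scene","s10.png");
cv2.imwrite("pics/s10z.png",cv2.resize(s[130:250,290:440][:,:,::-1],(750,600),interpolation=cv2.INTER_CUBIC))
E
```

```text
time_s: 16.8
tcp_pos: [631.0, 79.5, 199.9]
eef_rot: [-3.021, 0.32, 0.611]
ft_force: [-0.6, 1.0, 5.9]
gripper_width: 12.9
[630.99434352  79.49647949 199.88929242] [-0.58399264  1.00079298  5.92999332]
```

View pics/s10z.png

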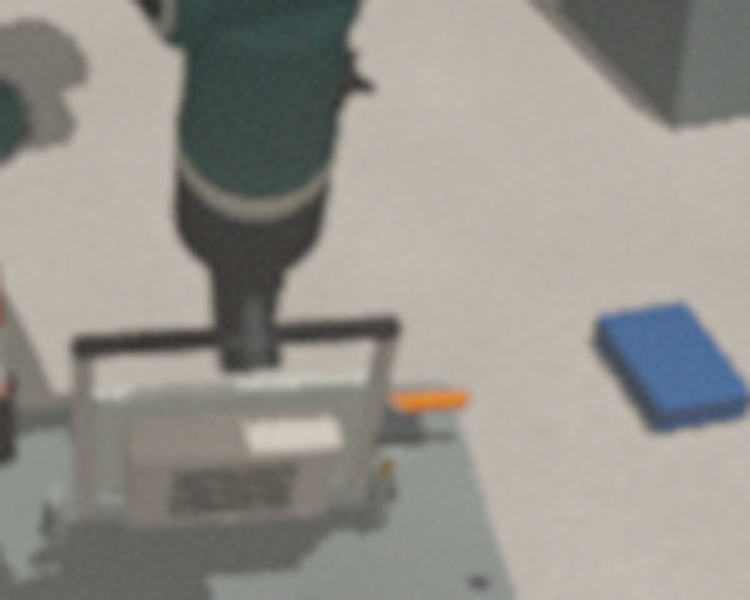

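Rail gripped (12.9 mm), with the fingers at (250,345) in the middle of the rail. Now I'll raise the frame along the hinge arc.

```bash
python3 -m jog '[[-6.6,1.4,2.7,-0.48,-2.24,0,0],[-6.6,1.4,2.4,-0.48,-2.24,0,0],[-6.7,1.5,2.1,-0.48,-2.24,0,0],[-6.8,1.5,1.9,-0.48,-2.24,0,0],[-6.9,1.5,1.6,-0.48,-2.24,0,0],[0,0,0,0,0,0,0]]'
python3 -m jog '[[-6.9,1.5,1.3,-0.48,-2.24,0,0],[-7,1.5,1,-0.48,-2.24,0,0],[-7,1.5,0.7,-0.48,-2.24,0,0],[-7,1.5,0.4,-0.48,-2.24,0,0],[-7.1,1.5,0.2,-0.48,-2.24,0,0],[0,0,0,0,0,0,0],[0,0,0,0,0,0,0],[0,0,0,0,0,0,0],[0,0,0,0,0,0,0]]'
python3 - <<'E'
from h import *
from fit import W
st=sensors.state();print(st["tcp_pos"],st["ft_force"],R.from_rotvec(st["eef_rot"]).as_matrix().round(3)[:,2])
s=save("scene","s11.png")
for k in ["leg_pin","rail_mid","red_wand_mid","green_wand_mid","bottle_mid","case_mid"]: print(k,[(round(x["confidence"],2),toW("scene",x["position"]).round()) for x in imaging.mark_of(k,"scene")[:2]])
t=save("top","t11.png")
print([(round(x["confidence"],2),toW("top",x["position"]).round()) for x in imaging.mark_of("rail_mid","top")[:2]])
z=lambda p:((p-[290,130]+.4)*5).round(1)
q=[541.95,98.15,-.2128]
for p in [(20,-89,230),(20,89,230),(-44,142,24.3)]: print(p,W(q,p),z(proj("scene",W(q,p))))
cv2.imwrite("pics/s11z.png",cv2.resize(s[130:250,290:440][:,:,::-1],(750,600),interpolation=cv2.INTER_CUBIC))
E
```

```text
time_s: 17.6
tcp_pos: [597.6, 86.7, 210.6]
eef_rot: [-3.088, 0.326, 0.305]
ft_force: [3.0, -0.8, 4.2]
gripper_width: 13.2
time_s: 18.73
tcp_pos: [563.5, 94.0, 214.4]
eef_rot: [-3.124, 0.331, -0.002]
ft_force: [0.7, -1.1, 6.7]
gripper_width: 13.2
[563.49834236  93.99733983 214.40816244] [ 0.73364576 -1.08213928  6.67437069] [ 0.001  0.    -1.   ]
leg_pin [(0.63, array([524., 244.,  25.])), (0.5, array([453., -20.,  74.]))]
rail_mid [(0.72, array([566.,  96., 225.]))]
red_wand_mid [(0.28, array([ 456., -304.,   -3.]))]
green_wand_mid [(0.44, array([ 445., -343.,   81.]))]
bottle_mid []
case_mid [(0.93, array([504., 436.,  16.])), (0.32, array([458., -21.,  92.]))]
[(0.96, array([563., 100., 230.]))]
(20, -89, 230) [542.70228453   6.93358663 230.        ] [ 60.4 242.4]
(20, 89, 230) [580.29545122 180.91851074 230.        ] [376.9 224.3]
(-44, 142, 24.3) [528.93254499 246.23965482  24.3       ] [425.4 431.3]
```

View pics/s11z.png

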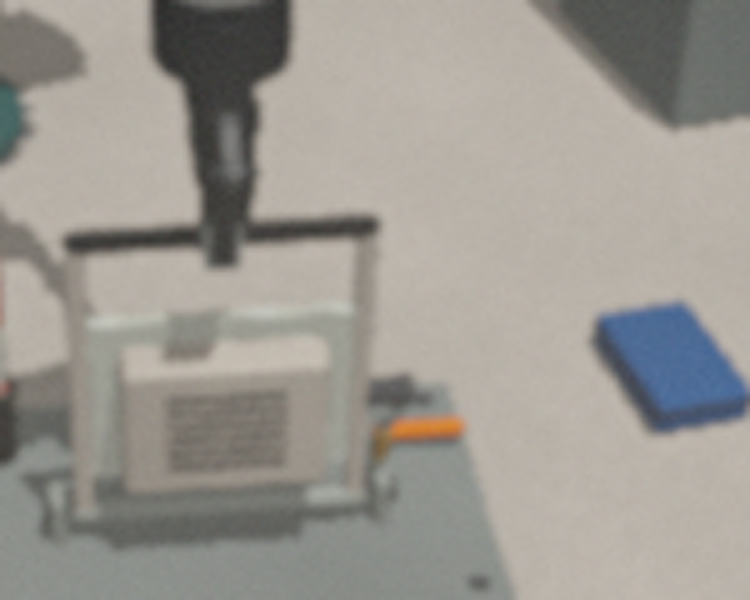

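View pics/t11.png

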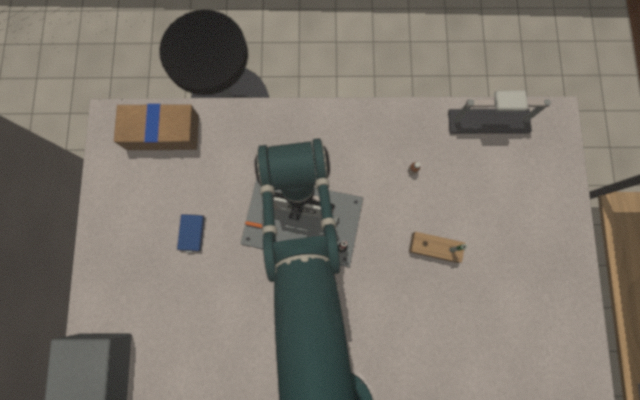

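The rail lies at (70–375, 240–225), matching the upright prediction. The pin is at (426,430), as predicted for the leg down. I'll let it settle, then do a last check of the wand and bottle.

```bash
python3 -m jog '[[0,0,0,0,0,0,0],[0,0,0,0,0,0,0],[0,0,0,0,0,0,0],[0,0,0,0,0,0,0]]'
python3 - <<'E'
from h import *
st=sensors.state();print(st["tcp_pos"],abs(st["qvel"]).max(),st["ft_force"],st["gripper_width"])
s=save("scene","s12.png")
for k in ["red_wand_mid","bottle_mid"]: print(k,[(round(x["confidence"],2),toW("scene",x["position"]).round()) for x in imaging.mark_of(k,"scene")[:3]])
cv2.imwrite("pics/s12z.png",cv2.resize(s[180:310,160:320][:,:,::-1],(738,600),interpolation=cv2.INTER_CUBIC))
E
```

```text
time_s: 19.68
tcp_pos: [563.6, 94.0, 214.4]
eef_rot: [-3.124, 0.331, -0.002]
ft_force: [1.2, -0.4, 6.6]
gripper_width: 13.2
[563.55986794  93.97445492 214.44267165] 0.0013952640135228192 [ 1.18942734 -0.40712255  6.60591754] 13.198712777713991
red_wand_mid [(0.41, array([458., -24.,  89.]))]
bottle_mid [(0.8, array([ 695., -246.,   37.])), (0.5, array([591., 230., 112.]))]
```

View pics/s12z.png

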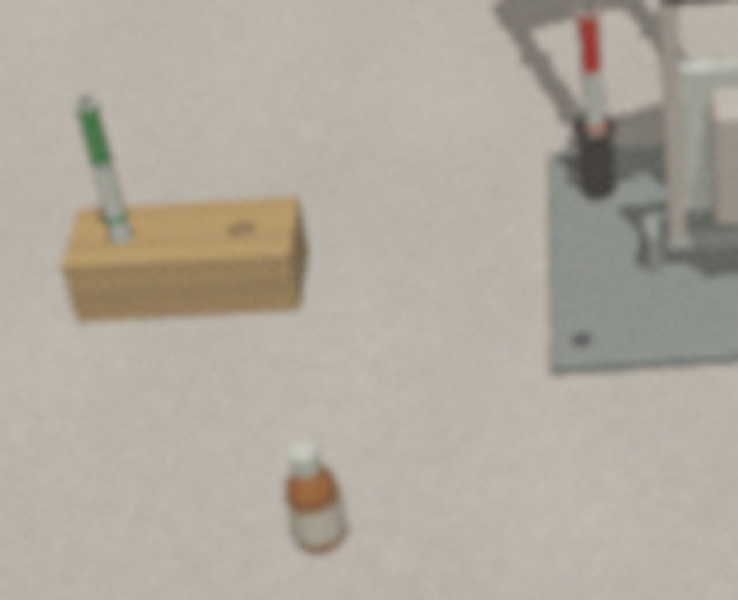

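The red wand stands in the tube at (592,100). The green wand at (100,165) and the bottle at (315,500) are unmoved.

```bash
python3 -c "
from station import order; print(order.sign_off())"
```

```text
the job is handed in; nothing more can be done
None
```

I completed the task and handed it in at about 20 s of the 67 s allowed. Sign-off reports no verdict.

- **Red wand:** It is released in the tube. Its top was seen where a fully home wand should be, and its centre was found at z 89–91 mm, where home is 91.
- **Kickstand:** I pushed the pin over centre between the open fingers, and the spring took it down. In the pictures the pin lies where a leg at 2.5 rad should be. The fingers then moved away.
- **Frame:** I gripped it by the middle of its rail with 25 N and raised it along the hinge arc. Rail position and tool travel put the frame joint at about 0.39 rad. It was still at hand-in, with joint speeds below 0.002 rad/s and the grip at 13.2 mm.
- **Other objects:** The green wand, bottle and case were found at their starting places within measuring error.

**Checks that disagreed:**
- The network misplaced the red wand once, with low confidence, and missed the bottle once. The next picture and reading settled both.
- The wrist force sensor reads about 6 N upward while gripping the rail. It showed the same when gripping the wand in the block, so I took it as an effect of the fingers closing.

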